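Close the vent valves on three prep tubs, palest first

ROBOT

A 6-joint arm with a two-finger parallel gripper is mounted at the origin on the work surface. World frame = base frame: x ahead of the robot, y to its left, z up, the work surface at z = 0. Lengths are in m, angles in degrees, forces in N, time in s.
With the tool pointing down it reaches from about 0.4 to 0.825 m from the base axis. Payload 7 kg.
Tool frame: the origin (TCP) lies midway between the tips of the shut fingers; the grasp point (between the pads) lies 19 mm behind it (ctrl.grip_point_offset is the distance from the TCP to the grasp point, in m); x points along the fingers, y is the direction in which the jaws open and shut, and the axes are right-handed (so a half turn about x gives the same grasp; the last joint's range is limited). The gripper opens to 88 mm and grips with 3 to 60 N. Pads are 19 mm wide; open, the fingers measure 130 mm over their backs; the gripper's body (78 mm by 193 mm) begins 47 mm behind the grasp point.
Start: joints at [-57.978, 20.546, 0.682, 0, -70.136, -16.507], TCP at [0.181, -0.65, 0.227] pointing down, gripper open.
Joint ranges: [-176.03, 176.03], [-82.01, 121.73], [-58.28, 71.71], [-173.87, 95.51], [-174.79, -0.11], [-173.66, 173.66]. Speed limits (degrees/s): [136.94, 136.94, 172.46, 180, 180, 180].

INTERFACE

Orientations are given as [roll, pitch, yaw] about the fixed x, y, z axes, in that order (R = Rz(yaw) Ry(pitch) Rx(roll)).
In Python, from plant import ctrl gives the robot as it stands.
- The arm moves only by the tool drive_tool, never from a script. Its argument "plan" is a list of rows, each a list of 3 entries, a list of its own where there are three numbers: the shift along the tool's x, y, z in m, then the turn, a rotation vector about the tool's x, y, z in degrees, then the opening, from 0 (shut) to 1 (fully open). In form: [[[dx, dy, dz], [wx, wy, wz], grip], ...]. A call has 1 to 20 rows; each row is the pose to reach, as a shift and turn from the pose measured when the call began, along the tool's axes at that moment; what a row does not reach only later rows make up. A row lasts 1/12 s, in which the tool goes at most 41.7 mm and 7.16 degrees, less where a joint would pass 70% of its speed; a pose out of reach is approached as far as the arm can. A call with a gripper value outside its range is refused whole. The fingers move at their own pace and stop on an object; the grip force is fixed at half the most. Time passes only in rows, so rows that repeat a pose let the fingers close. It gives the time, the measured TCP pose, the force and the opening at its end, in the units of the state.
- ctrl.get_obs(): the state, without advancing time (a new reading comes with each control period).
- ctrl.snapshot(name): name is "scene" or "side" or "wrist"; returns the picture (480x640x3 uint8, blue, green, red); there is no depth.
- ctrl.get_calibration(name): a dict with "fx", "fy", "cx", "cy" (pixels), "R" (3x3) and "t" (3): a world point X has camera coordinates R X + t. Camera axes: x right, y down, z forward; pixel columns grow to the right and rows downward; lengths in m; the calibration is good to about 2 mm. The wrist camera is an equidistant fisheye: a pixel r from the principal point sees the ray r / f radians off the axis. A picture is of the moment at which its call begins: read the wrist's pose just before it. get_calibration takes no time and is no camera call; for the wrist camera it gives the pose at the moment of the call.
- ctrl.close_job(): hands the job in, once; it reports no verdict.
Trained networks look in the newest picture that a camera, given by its name, has taken for a name from the list of things; names that differ only in an ending like _2 or _b are one class to them, and where a whole thing is asked for, a point or a joint stands for the part that bears it (a point fixed in the world has none). Each returns a list of dicts, best first, with "confidence" (0 to 1); they miss things now and then, are a little off and sometimes report something else, mostly with a low value. They report only what shows in the picture. A call takes as long as a camera call.
- ctrl.cut_out(camera, name): "pixels" (480x640 bool, what is visible of it) and "pixel" ([column, row] in pixels, amid what is visible of it).
- ctrl.landmark_of(camera, name): "pixel" ([column, row] in pixels: a listed point, or the origin of a listed thing).
The state is a dict: "clock": time; "joint_pos": joint angles; "qvel": joint speeds; "tau": joint torques, N m; "tool_pos": TCP position; "orientation": TCP orientation; "force": force on the tool from outside, world axes, zero at the start; "moment": the same for the moment, N m; "opening": finger opening in m.
Only numpy, scipy, OpenCV 4.12 (cv2) and the standard library are available. Lean on these libraries where they do the work, as an engineer would, in place of code of your own. Each camera call takes 0.05 s, during which the arm holds its last target. There are 200 camera calls.

TASK

Close the three prep tubs for the fridge by gently pressing each lid's coloured vent valve fully home with a fingertip: first the yellow one on the lemons, then the green one on the limes, and last the dark purple one on the beetroot, so that no beetroot stain is carried to the others. Only touch the valves: do not lift, drag or tip the tubs, and leave the jar, the bottle and the pepper mill where they stand. Finish with the hand clear.

Things in the scene. Friction and masses are not known exactly. Their poses are not given: they have to be found in the camera images.
- lemon_tub: loose clear food tub of small lemons, 120 x 120 x 90 mm, with a pale lid (126 x 126 mm, 10 mm thick) closed on it, so the lid's top is 100 mm above the table; about 0.9 kg. Origin: centre of its underside; z up. On the lid, 28 mm from its centre towards the tub's +x, sits the yellow vent valve.
- lemon_valve_top (a point): centre of the flat round top (34 mm across) of the yellow vent valve on the lid of the tub of lemons; with the valve fully up it is 18 mm above the lid (118 mm above the table), fully home 8 mm above the lid (108 mm). It moves with the valve. The cap is soft silicone: it gives by 1 mm per 3 N pressed (at most 4 mm) and springs back.
- lemon_valve (a joint): how far the yellow valve has been pushed down, m: 0 fully up, 0.010 fully home against its stop. It starts 0 to 0.002 down. It slides straight down with about 3 N of friction and stays wherever it is left (no spring). Keep the press well under 25 N.
- lime_tub: loose clear food tub of small limes, 120 x 120 x 90 mm, with a pale lid (126 x 126 mm, 10 mm thick) closed on it, so the lid's top is 100 mm above the table; about 0.9 kg. Origin: centre of its underside; z up. On the lid, 28 mm from its centre towards the tub's +x, sits the green vent valve.
- lime_valve_top (a point): centre of the flat round top (34 mm across) of the green vent valve on the lid of the tub of limes; with the valve fully up it is 18 mm above the lid (118 mm above the table), fully home 8 mm above the lid (108 mm). It moves with the valve. The cap is soft silicone: it gives by 1 mm per 3 N pressed (at most 4 mm) and springs back.
- lime_valve (a joint): how far the green valve has been pushed down, m: 0 fully up, 0.010 fully home against its stop. It starts 0 to 0.002 down. It slides straight down with about 3 N of friction and stays wherever it is left (no spring). Keep the press well under 25 N.
- beet_tub: loose clear food tub of small beetroots, 120 x 120 x 90 mm, with a pale lid (126 x 126 mm, 10 mm thick) closed on it, so the lid's top is 100 mm above the table; about 0.9 kg. Origin: centre of its underside; z up. On the lid, 28 mm from its centre towards the tub's +x, sits the dark beetroot-purple vent valve.
- beet_valve_top (a point): centre of the flat round top (34 mm across) of the dark beetroot-purple vent valve on the lid of the tub of beetroots; with the valve fully up it is 18 mm above the lid (118 mm above the table), fully home 8 mm above the lid (108 mm). It moves with the valve. The cap is soft silicone: it gives by 1 mm per 3 N pressed (at most 4 mm) and springs back.
- beet_valve (a joint): how far the dark beetroot-purple valve has been pushed down, m: 0 fully up, 0.010 fully home against its stop. It starts 0 to 0.002 down. It slides straight down with about 3 N of friction and stays wherever it is left (no spring). Keep the press well under 25 N.
- spice_jar: bystander: loose amber glass jar with a dark cap, 54 mm across, 85 mm high; origin: centre of its underside
- sauce_bottle: bystander: loose white bottle with a red cap, 56 mm across, 150 mm high; origin: centre of its underside
- pepper_mill: bystander: loose dark wooden pepper mill, 52 mm across, 146 mm high; origin: centre of its underside

How it is judged:
By the outcome, as a careful person would: the job done as asked, in the order asked, and still so for the second after the job is handed in, with the robot touching nothing.
It also fails if it takes over 54 s, if anything falls off the work surface, if the arm or the gripper's body presses on something with over 40 N, if the wrist force passes 120 N, or if a joint passes its speed limit or range.

## Working session

There is one attempt and no reset: what is moved stays moved. The work goes in short steps, Python scripts to look and compute and a tool call to move; the robot and the scene stay as the last step left them, time stands still between calls to the robot, and variables do not carry over. Pictures are saved under pics/ and viewed, about 8 in all and at most 12, crops included, and the job is handed in when it is done.

Besides the shell and the picture viewer there is one more tool, called after "Request:" as name(argument=value, ...), one argument or row to a line, values as JSON. drive_tool: Moves the arm, as the interface text tells. Its arguments: {"type":"object","properties":{"plan":{"type":"array","items":{"type":"array"}}},"required":["plan"]}

```bash
mkdir -p pics; cat > h.py <<'E'
import numpy as np, cv2
from plant import ctrl
from scipy.spatial.transform import Rotation as Ro
def ray(c,px):
    k=ctrl.get_calibration(c) if isinstance(c,str) else c[1]; n=c if isinstance(c,str) else c[0]
    a=np.array([(px[0]-k['cx'])/k['fx'],(px[1]-k['cy'])/k['fy']])
    if n=='wrist':
        r=np.linalg.norm(a); d=np.r_[a/max(r,1e-9)*np.sin(r),np.cos(r)]
    else: d=np.r_[a,1.]
    R=np.array(k['R']);t=np.array(k['t'])
    return -R.T@t,R.T@(d/np.linalg.norm(d))
def tri(rays):
    A=sum(np.eye(3)-np.outer(d,d) for o,d in rays);b=sum((np.eye(3)-np.outer(d,d))@o for o,d in rays)
    p=np.linalg.solve(A,b); return p,[float(np.linalg.norm(np.cross(d,p-o))) for o,d in rays]
def atz(r,z): o,d=r; return o+d*(z-o[2])/d[2]
E
python3 - <<'E'
from h import *
o=ctrl.get_obs();print({k:np.round(v,3).tolist() for k,v in o.items()})
np.set_printoptions(precision=4,suppress=True)
R={}
for c in('scene','side','wrist'):
    k=ctrl.get_calibration(c);im=ctrl.snapshot(c);cv2.imwrite(f'pics/{c}0.png',im)
    for n in('lemon_valve_top','lime_valve_top','beet_valve_top','lemon_tub','lime_tub','beet_tub','spice_jar','sauce_bottle','pepper_mill'):
        l=ctrl.landmark_of(c,n)
        for q in l[:2]: print(c,n,np.round(q['pixel'],1),round(q['confidence'],2),atz(ray((c,k),q['pixel']),.117 if 'valve' in n else 0))
        if l: R.setdefault(n,[]).append(ray((c,k),l[0]['pixel']))
for n in R:
    if len(R[n])>1: print(n,*tri(R[n]))
E
python3 -c "
import cv2,numpy as np
a=cv2.imread('pics/scene0.png');b=cv2.imread('pics/side0.png')
cv2.imwrite('pics/both0.png',cv2.resize(np.vstack([a,b]),(400,600)) if 0 else cv2.resize(np.hstack([a,b]),(800,300)))"
```

```text
{'clock': 0.0, 'joint_pos': [-57.979, 20.59, 0.635, -0.02, -70.136, -16.508], 'qvel': [-0.004, -0.064, -0.035, -0.061, 0.087, -0.055], 'tau': [-0.001, -58.272, 29.305, 6.997, 0.007, -0.0], 'tool_pos': [0.18, -0.65, 0.226], 'orientation': [94.854, 89.907, 110.36], 'force': [0.363, -0.161, 0.088], 'moment': [0.015, 0.011, -0.014], 'opening': 0.088}
scene lemon_valve_top [214.6 180.9] 0.51 [ 0.4811 -0.2286  0.117 ]
scene lime_valve_top [380.3 220.7] 0.65 [0.5325 0.2202 0.117 ]
scene lime_valve_top [470.3 272.7] 0.57 [0.6575 0.4293 0.117 ]
scene beet_valve_top [281.8 257.3] 0.69 [0.7261 0.0639 0.117 ]
scene beet_valve_top [270.8 221.7] 0.66 [ 0.6118 -0.0119  0.117 ]
scene lemon_tub [226.1 212.6] 0.79 [ 0.4467 -0.2303  0.    ]
scene lime_tub [382.3 255. ] 0.83 [0.5018 0.2231 0.    ]
scene spice_jar [329.6 306.8] 0.93 [0.7148 0.1616 0.    ]
scene sauce_bottle [203.8 282.7] 0.7 [ 0.7299 -0.1353  0.    ]
scene pepper_mill [469.1 271.6] 0.77 [0.5016 0.4265 0.    ]
side lemon_valve_top [260.6 336.4] 0.78 [ 0.4808 -0.2309  0.117 ]
side lemon_valve_top [281.3 253.1] 0.59 [0.5109 0.0186 0.117 ]
s
[... 420 characters left out ...]
ce_bottle [261.4 335.6] 0.25 [ 0.468  -0.0873  0.    ]
side pepper_mill [279.3 215.1] 0.91 [0.4963 0.4189 0.    ]
lemon_valve_top [ 0.4804 -0.2294  0.1162] [0.0003826046182202319, 0.00038260461822023855]
lime_valve_top [0.531  0.2196 0.1154] [0.0005264981284860729, 0.0005264981284862304]
lemon_tub [ 0.4548 -0.2272  0.0034] [0.002302421065099105, 0.0023024210650992704]
lime_tub [ 0.4984  0.2208 -0.0061] [0.003033578620341408, 0.003033578620341243]
spice_jar [0.7202 0.1616 0.002 ] [0.002749769326799916, 0.0027497693267998923]
sauce_bottle [ 0.7324 -0.1305  0.0056] [0.0026877709982150045, 0.0026877709982151957]
pepper_mill [ 0.4961  0.4266 -0.004 ] [0.0001459733723966843, 0.0001459733723967581]
```

View pics/scene0.png

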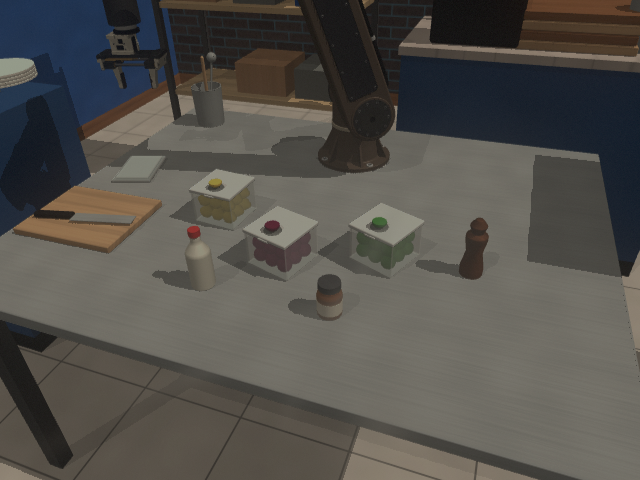

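View pics/side0.png

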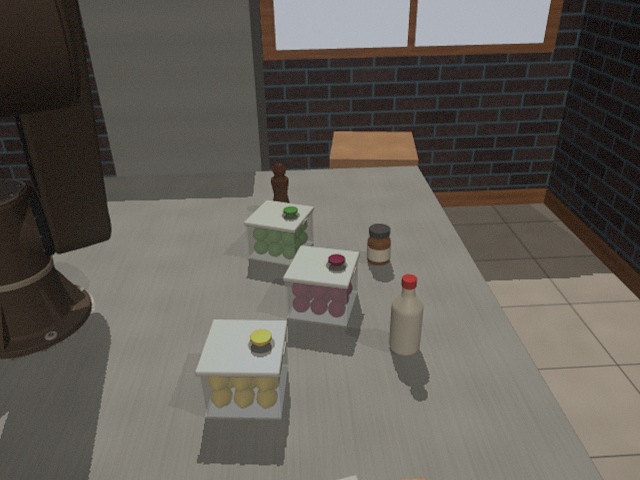

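The scene view shows the lemon valve at (215,181), beet at (272,226) and lime at (380,221). In the side view they are at (261,337), (337,259) and (291,211). The network's beet and lime results include some mix-ups, so I'll triangulate beet from the valve's colour.

```bash
python3 - <<'E'
from h import *
np.set_printoptions(precision=4,suppress=True)
P={}
seed={'lemon':((215,181),(261,337)),'lime':((380,221),(291,211)),'beet':((272,226),(337,259))}
for n,s in seed.items():
    rs=[]
    for c,p in zip(('scene','side'),s):
        im=cv2.imread(f'pics/{c}0.png');hsv=cv2.cvtColor(im,cv2.COLOR_BGR2HSV)
        x,y=p;w=15;sub=hsv[y-w:y+w,x-w:x+w]
        m=(sub[...,1]>90).astype('u1');nn,l,st,ce=cv2.connectedComponentsWithStats(m)
        i=1+np.argmin([np.hypot(*(q-w)) - .0*0 for q in ce[1:]]);px=ce[i]+[x-w,y-w]
        print(n,c,px,st[i]);rs.append(ray(c,px))
    print(n,*tri(rs))
o=ctrl.get_obs();R=Ro.from_euler('xyz',o['orientation'],degrees=True).as_matrix();print(R)
ideal=np.array([[0,0],[0,0],[-1,0]])
print(R.T@(np.array([.480,-.229,.225])-o['tool_pos']))
E
```

```text
lemon scene [214.871  182.5376] [ 9 13 13  9 93]
lemon side [260.2359 337.412 ] [  4   7  21  18 284]
lemon [ 0.4802 -0.2285  0.1124] [0.0006876398426837163, 0.00068763984268369]
lime scene [379.0426 220.8723] [ 7 11 15  9 94]
lime side [289.9247 210.3978] [ 8 11 13  9 93]
lime [0.5287 0.2163 0.113 ] [0.00043009060945700114, 0.0004300906094569386]
beet scene [271.902  224.7255] [  8  10  14   9 102]
beet side [336.1277 259.5745] [  7  11  16  11 141]
beet [ 0.6168 -0.0074  0.1128] [0.0001475345763106624, 0.0001475345763107349]
[[ 0.     -0.2675  0.9636]
 [-0.      0.9636  0.2675]
 [-1.     -0.      0.    ]]
[0.0016 0.3259 0.4013]
```

Request:
drive_tool(
  plan=[
    [[0.025, 0.326, 0.401], [0, 0, 0], 0],
    [[0.025, 0.326, 0.401], [0, 0, 0], 0],
    [[0.025, 0.326, 0.401], [0, 0, 0], 0],
    [[0.025, 0.326, 0.401], [0, 0, 0], 0],
    [[0.025, 0.326, 0.401], [0, 0, 0], 0],
    [[0.025, 0.326, 0.401], [0, 0, 0], 0],
    [[0.025, 0.326, 0.401], [0, 0, 0], 0],
    [[0.025, 0.326, 0.401], [0, 0, 0], 0],
    [[0.025, 0.326, 0.401], [0, 0, 0], 0],
    [[0.025, 0.326, 0.401], [0, 0, 0], 0],
    [[0.025, 0.326, 0.401], [0, 0, 0], 0],
    [[0.025, 0.326, 0.401], [0, 0, 0], 0],
    [[0.025, 0.326, 0.401], [0, 0, 0], 0],
    [[0.025, 0.326, 0.401], [0, 0, 0], 0],
    [[0.025, 0.326, 0.401], [0, 0, 0], 0],
    [[0.025, 0.326, 0.401], [0, 0, 0], 0],
    [[0.025, 0.326, 0.401], [0, 0, 0], 0],
    [[0.025, 0.326, 0.401], [0, 0, 0], 0],
  ],
)

```text
clock: 3.0
tool_pos: [0.4792, -0.2298, 0.2016]
orientation: [-36.7, 90.0, -21.2]
force: [-0.3, -0.1, -0.8]
opening: 0.0002
```

```bash
cat > look.py <<'E'
from h import *
import sys
np.set_printoptions(precision=4,suppress=True)
n,tag=sys.argv[1:3]
o=ctrl.get_obs();k=ctrl.get_calibration('wrist');cv2.imwrite(f'pics/w_{tag}.png',ctrl.snapshot('wrist'))
print(o['clock'],o['tool_pos'],o['orientation'],o['force'],o['opening'])
R=Ro.from_euler('xyz',o['orientation'],degrees=True).as_matrix()
for q in ctrl.landmark_of('wrist',n)[:3]:
    p=atz(ray(('wrist',k),q['pixel']),.117);print(q['pixel'],q['confidence'],p)
    print('to go',R.T@(p-o['tool_pos']))
E
python3 look.py lemon_valve_top lem1
```

```text
3.0 [ 0.4792 -0.2298  0.2016] [-36.6538  89.9959 -21.2207] [-0.3496 -0.0877 -0.7932] 0.0002488340385205471
[319.6, 251.5] 0.94 [ 0.4833 -0.2292  0.117 ]
to go [ 0.0846 -0.0005  0.0041]
```

View pics/w_lem1.png

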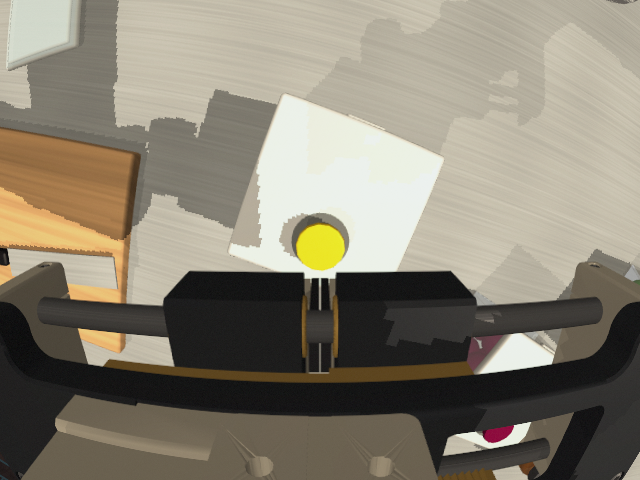

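The wrist view shows the yellow cap at about (320,247), just ahead of the fingertips. I'll go closer and measure it again.

Request:
drive_tool(
  plan=[
    [[0.03, 0, 0.004], [0, 0, 0], 0],
    [[0.062, 0, 0.004], [0, 0, 0], 0],
    [[0.062, 0, 0.004], [0, 0, 0], 0],
    [[0.062, 0, 0.004], [0, 0, 0], 0],
    [[0.062, 0, 0.004], [0, 0, 0], 0],
  ],
)

```text
clock: 3.52
tool_pos: [0.4837, -0.2293, 0.1411]
orientation: [-57.6, 89.9, -42.1]
force: [0.7, -0.0, 1.3]
opening: 0.0003
```

```bash
cat >> look.py <<'E'
im=cv2.imread(f'pics/w_{tag}.png');s=cv2.cvtColor(im,cv2.COLOR_BGR2HSV)
lo,hi={'le':((22,150,120),(38,255,255)),'li':((45,120,60),(80,255,255)),'be':((150,120,50),(180,255,255))}[n[:2]]
m=cv2.inRange(s,lo,hi);nn,l,st,ce=cv2.connectedComponentsWithStats(m);i=1+np.argmax(st[1:,4])
p=atz(ray(('wrist',k),ce[i]),.117);print('colour',ce[i],st[i],p,'to go',R.T@(p-o['tool_pos']))
E
python3 look.py lemon_valve_top lem2
```

```text
3.5167 [ 0.4837 -0.2293  0.1411] [-57.5512  89.9277 -42.1147] [ 0.6997 -0.0075  1.3071] 0.00025899735450830234
[320.8, 273.1] 0.69 [ 0.4811 -0.2298  0.117 ]
to go [ 0.0241  0.0002 -0.0027]
colour [320.7214 260.6319] [ 290  240   63   60 1820] [ 0.4745 -0.2317  0.117 ] to go [ 0.0241  0.0002 -0.0096]
```

View pics/w_lem2.png

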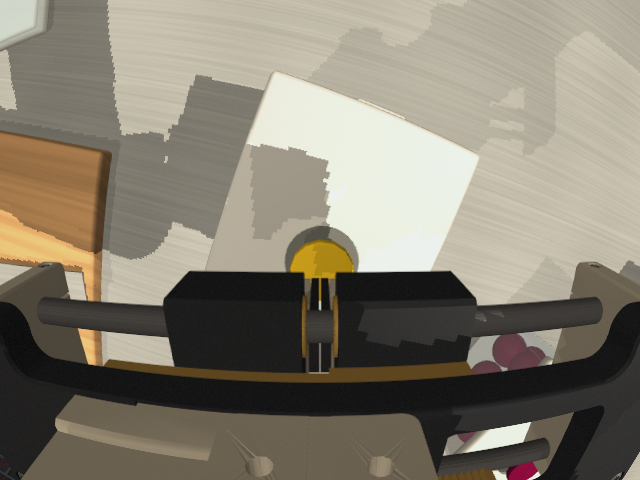

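Request:
drive_tool(
  plan=[
    [[0.01, 0, -0.002], [0, 0, 0], 0],
    [[0.02, 0, -0.002], [0, 0, 0], 0],
    [[0.025, 0, -0.002], [0, 0, 0], 0],
    [[0.029, 0, -0.002], [0, 0, 0], 0],
    [[0.031, 0, -0.002], [0, 0, 0], 0],
    [[0.031, 0, -0.002], [0, 0, 0], 0],
    [[0.031, 0, -0.002], [0, 0, 0], 0],
  ],
)

```text
clock: 4.2
tool_pos: [0.4822, -0.2296, 0.1104]
orientation: [-32.2, 89.9, -16.8]
force: [-0.5, 0.4, 1.3]
opening: 0.0003
```

Request:
drive_tool(
  plan=[
    [[0.001, 0, 0], [0, 0, 0], 0],
    [[0.002, 0, 0], [0, 0, 0], 0],
    [[0.003, 0, 0], [0, 0, 0], 0],
    [[0.003, 0, 0], [0, 0, 0], 0],
    [[0.003, 0, 0], [0, 0, 0], 0],
  ],
)

```text
clock: 4.62
tool_pos: [0.4823, -0.2297, 0.1075]
orientation: [-32.9, 89.9, -17.5]
force: [0.2, 0.1, 2.5]
opening: 0.0002
```

Request:
drive_tool(
  plan=[
    [[0.001, 0, 0], [0, 0, 0], 0],
    [[0.002, 0, 0], [0, 0, 0], 0],
    [[0.002, 0, 0], [0, 0, 0], 0],
    [[0.002, 0, 0], [0, 0, 0], 0],
    [[0.002, 0, 0], [0, 0, 0], 0],
  ],
)

```text
clock: 5.03
tool_pos: [0.4823, -0.2297, 0.1059]
orientation: [-34.4, 89.8, -18.9]
force: [-1.7, 1.5, 7.6]
opening: 0.0005
```

Request:
drive_tool(
  plan=[
    [[0.001, 0, 0], [0, 0, 0], 0],
    [[0.001, 0, 0], [0, 0, 0], 0],
    [[0.001, 0, 0], [0, 0, 0], 0],
    [[0.001, 0, 0], [0, 0, 0], 0],
  ],
)

```text
clock: 5.37
tool_pos: [0.4824, -0.2297, 0.1055]
orientation: [-35.8, 89.8, -20.3]
force: [-2.9, 2.0, 7.9]
opening: 0.0005
```

Request:
drive_tool(
  plan=[
    [[-0.02, 0, 0], [0, 0, 0], 0],
    [[-0.06, 0, 0], [0, 0, 0], 0],
    [[-0.095, 0, 0], [0, 0, 0], 0],
    [[-0.095, 0, 0], [0, 0, 0], 0],
    [[-0.095, 0.419, 0.165], [0, 0, 0], 0],
    [[-0.095, 0.419, 0.165], [0, 0, 0], 0],
    [[-0.095, 0.419, 0.165], [0, 0, 0], 0],
    [[-0.095, 0.419, 0.165], [0, 0, 0], 0],
    [[-0.095, 0.419, 0.165], [0, 0, 0], 0],
    [[-0.095, 0.419, 0.165], [0, 0, 0], 0],
    [[-0.095, 0.419, 0.165], [0, 0, 0], 0],
    [[-0.095, 0.419, 0.165], [0, 0, 0], 0],
    [[-0.095, 0.419, 0.165], [0, 0, 0], 0],
    [[-0.095, 0.419, 0.165], [0, 0, 0], 0],
    [[-0.095, 0.419, 0.165], [0, 0, 0], 0],
    [[-0.095, 0.419, 0.165], [0, 0, 0], 0],
    [[-0.095, 0.419, 0.165], [0, 0, 0], 0],
    [[-0.095, 0.419, 0.165], [0, 0, 0], 0],
    [[-0.095, 0.419, 0.165], [0, 0, 0], 0],
    [[-0.095, 0.419, 0.165], [0, 0, 0], 0],
  ],
)

```text
clock: 7.03
tool_pos: [0.5293, 0.2171, 0.2002]
orientation: [-35.2, 89.8, -19.8]
force: [-0.2, 0.4, -0.7]
opening: 0.0005
```

```bash
python3 look.py lime_valve_top lim1; python3 - <<'E'
from h import *
np.set_printoptions(precision=4,suppress=True)
R={}
for c in('scene','side'):
    cv2.imwrite(f'pics/{c}1.png',ctrl.snapshot(c))
    for n in ('lemon_valve_top','lemon_tub'):
        l=ctrl.landmark_of(c,n)
        if l: R.setdefault(n,[]).append(ray(c,l[0]['pixel'])); print(c,n,l[0])
for n in R:
    if len(R[n])==2: print(n,tri(R[n]))
a=np.hstack([cv2.resize(cv2.imread(f'pics/side{i}.png')[310:420,190:310],None,fx=3,fy=3) for i in (0,1)])
cv2.imwrite('pics/lemcmp.png',a)
E
```

```text
7.0333 [0.5293 0.2171 0.2002] [-35.2191  89.828  -19.8241] [-0.1982  0.3534 -0.7496] 0.000493957113128166
[320.8, 244.2] 0.7 [0.5281 0.217  0.117 ]
to go [ 0.0832  0.0004 -0.0015]
colour [318.7214 243.7076] [ 294  220   50   48 1816] [0.5281 0.2156 0.117 ] to go [ 0.0832 -0.001  -0.0018]
scene lemon_valve_top {'pixel': [214.8, 187.0], 'confidence': 0.43}
scene lemon_tub {'pixel': [227.4, 215.2], 'confidence': 0.78}
side lemon_valve_top {'pixel': [262.7, 339.7], 'confidence': 0.54}
side lemon_tub {'pixel': [249.2, 391.0], 'confidence': 0.69}
lemon_valve_top (array([ 0.4847, -0.2262,  0.1038]), [0.002605368340317136, 0.0026053683403171094])
lemon_tub (array([ 0.4528, -0.2238, -0.0038]), [0.0002771384851778989, 0.00027713848517767436])
```

View pics/lemcmp.png

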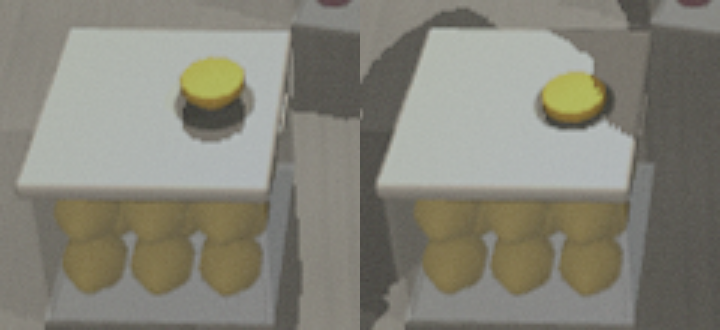

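View pics/w_lim1.png

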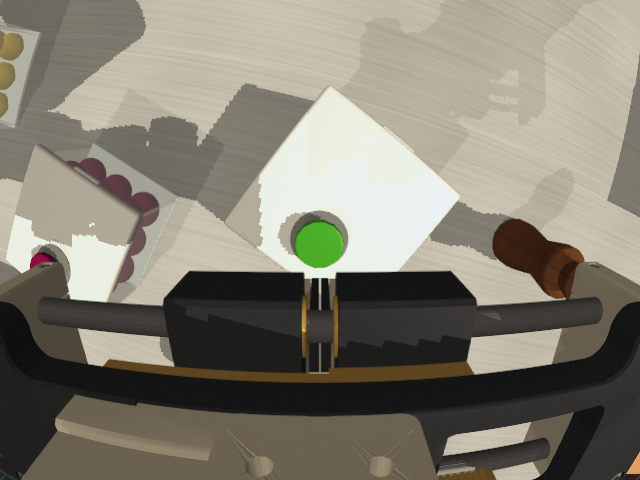

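The side view (before and after) shows the yellow valve seated and the tub's outline unchanged. The green cap at (319,244) is under the tip, so I'll press it next.

Request:
drive_tool(
  plan=[
    [[0.03, 0, -0.001], [0, 0, 0], 0],
    [[0.06, 0, -0.001], [0, 0, 0], 0],
    [[0.075, 0, -0.001], [0, 0, 0], 0],
    [[0.08, 0, -0.001], [0, 0, 0], 0],
    [[0.083, 0, -0.001], [0, 0, 0], 0],
    [[0.085, 0, -0.001], [0, 0, 0], 0],
    [[0.087, 0, -0.001], [0, 0, 0], 0],
    [[0.089, 0, -0.001], [0, 0, 0], 0],
    [[0.091, 0, -0.001], [0, 0, 0], 0],
    [[0.0925, 0, -0.001], [0, 0, 0], 0],
    [[0.0925, 0, -0.001], [0, 0, 0], 0],
    [[0.0925, 0, -0.001], [0, 0, 0], 0],
  ],
)

```text
clock: 8.43
tool_pos: [0.5292, 0.2179, 0.1081]
orientation: [-21.4, 89.8, -5.9]
force: [-0.9, -1.8, 3.2]
opening: 0.0006
```

Request:
drive_tool(
  plan=[
    [[0.001, 0, 0], [0, 0, 0], 0],
    [[0.002, 0, 0], [0, 0, 0], 0],
    [[0.002, 0, 0], [0, 0, 0], 0],
    [[0.002, 0, 0], [0, 0, 0], 0],
    [[0.002, 0, 0], [0, 0, 0], 0],
  ],
)

```text
clock: 8.85
tool_pos: [0.5292, 0.2179, 0.1064]
orientation: [-20.7, 89.8, -5.2]
force: [-1.5, -1.8, 5.4]
opening: 0.0004
```

Request:
drive_tool(
  plan=[
    [[0.001, 0, 0], [0, 0, 0], 0],
    [[0.0015, 0, 0], [0, 0, 0], 0],
    [[0.0015, 0, 0], [0, 0, 0], 0],
    [[0.0015, 0, 0], [0, 0, 0], 0],
  ],
)

```text
clock: 9.18
tool_pos: [0.5293, 0.2179, 0.1055]
orientation: [-20.3, 89.7, -4.8]
force: [-2.7, -1.5, 8.7]
opening: 0.0004
```

Lime reads 8.7 N at z = 0.1055, the same as lemon when home. Next is beetroot.

Request:
drive_tool(
  plan=[
    [[-0.02, 0, 0], [0, 0, 0], 0],
    [[-0.06, 0, 0], [0, 0, 0], 0],
    [[-0.095, 0, 0], [0, 0, 0], 0],
    [[-0.095, 0, 0], [0, 0, 0], 0],
    [[-0.095, -0.241, 0.024], [0, 0, 0], 0],
    [[-0.095, -0.241, 0.024], [0, 0, 0], 0],
    [[-0.095, -0.241, 0.024], [0, 0, 0], 0],
    [[-0.095, -0.241, 0.024], [0, 0, 0], 0],
    [[-0.095, -0.241, 0.024], [0, 0, 0], 0],
    [[-0.095, -0.241, 0.024], [0, 0, 0], 0],
    [[-0.095, -0.241, 0.024], [0, 0, 0], 0],
    [[-0.095, -0.241, 0.024], [0, 0, 0], 0],
    [[-0.095, -0.241, 0.024], [0, 0, 0], 0],
    [[-0.095, -0.241, 0.024], [0, 0, 0], 0],
    [[-0.095, -0.241, 0.024], [0, 0, 0], 0],
  ],
)

```text
clock: 10.43
tool_pos: [0.6161, -0.0068, 0.2009]
orientation: [-17.5, 89.7, -1.9]
force: [0.3, -0.2, 0.7]
opening: 0.0004
```

```bash
python3 look.py beet_valve_top be1; python3 - <<'E'
from h import *
for c in('scene','side'): cv2.imwrite(f'pics/{c}2.png',ctrl.snapshot(c))
a=np.hstack([cv2.resize(cv2.imread(f'pics/side{i}.png')[190:280,230:330],None,fx=3,fy=3) for i in (0,2)])
b=np.hstack([cv2.resize(cv2.imread(f'pics/scene{i}.png')[195:285,335:435],None,fx=3,fy=3) for i in (0,2)])
cv2.imwrite('pics/limcmp.png',np.vstack([a,b]))
E
```

```text
10.4333 [ 0.6161 -0.0068  0.2009] [-17.4855  89.7395  -1.9254] [ 0.3232 -0.1529  0.6889] 0.0003798283115953461
[317.2, 246.8] 0.95 [ 0.6176 -0.0086  0.117 ]
to go [ 0.0839 -0.0021  0.0006]
colour [317.4994 244.3725] [ 294  221   48   48 1796] [ 0.6159 -0.0089  0.117 ] to go [ 0.0839 -0.0019 -0.0012]
```

View pics/limcmp.png

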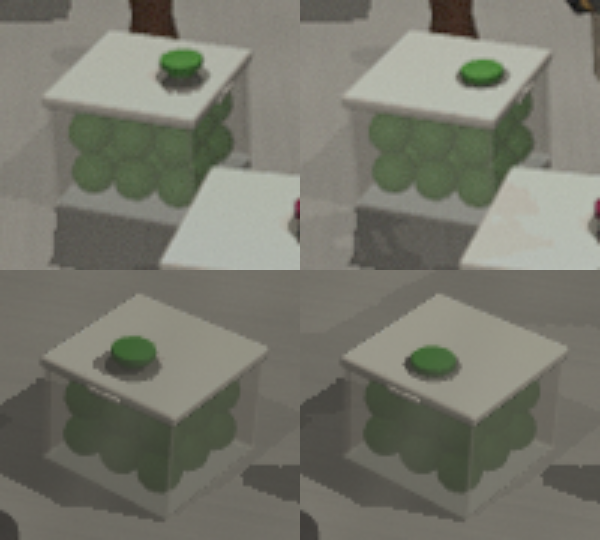

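View pics/w_be1.png

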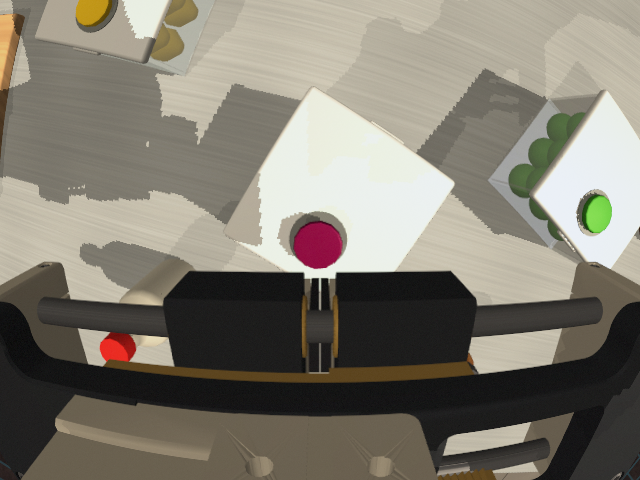

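The green valve is seated and the lime tub hasn't moved. The beet cap is centred at about (318,245), roughly 2 mm along −y of the tool.

Request:
drive_tool(
  plan=[
    [[0.03, -0.002, 0], [0, 0, 0], 0],
    [[0.06, -0.002, 0], [0, 0, 0], 0],
    [[0.075, -0.002, 0], [0, 0, 0], 0],
    [[0.08, -0.002, 0], [0, 0, 0], 0],
    [[0.083, -0.002, 0], [0, 0, 0], 0],
    [[0.085, -0.002, 0], [0, 0, 0], 0],
    [[0.087, -0.002, 0], [0, 0, 0], 0],
    [[0.089, -0.002, 0], [0, 0, 0], 0],
    [[0.091, -0.002, 0], [0, 0, 0], 0],
    [[0.093, -0.002, 0], [0, 0, 0], 0],
    [[0.093, -0.002, 0], [0, 0, 0], 0],
    [[0.093, -0.002, 0], [0, 0, 0], 0],
  ],
)

```text
clock: 11.63
tool_pos: [0.6177, -0.0088, 0.1084]
orientation: [-15.3, 89.7, 0.2]
force: [-0.3, 0.9, 1.1]
opening: 0.0005
```

Request:
drive_tool(
  plan=[
    [[0.001, 0, 0], [0, 0, 0], 0],
    [[0.002, 0, 0], [0, 0, 0], 0],
    [[0.002, 0, 0], [0, 0, 0], 0],
    [[0.002, 0, 0], [0, 0, 0], 0],
    [[0.002, 0, 0], [0, 0, 0], 0],
  ],
)

```text
clock: 12.05
tool_pos: [0.6178, -0.0088, 0.1067]
orientation: [-15.3, 89.7, 0.2]
force: [-2.3, 1.7, 4.7]
opening: 0.0001
```

Request:
drive_tool(
  plan=[
    [[0.001, 0, 0], [0, 0, 0], 0],
    [[0.002, 0, 0], [0, 0, 0], 0],
    [[0.002, 0, 0], [0, 0, 0], 0],
    [[0.002, 0, 0], [0, 0, 0], 0],
  ],
)

```text
clock: 12.38
tool_pos: [0.6178, -0.0088, 0.1053]
orientation: [-16.6, 89.6, -1.1]
force: [-3.6, 1.7, 8.6]
opening: 0.0004
```

Request:
drive_tool(
  plan=[
    [[-0.02, 0, 0], [0, 0, 0], 0],
    [[-0.06, 0, 0], [0, 0, 0], 0],
    [[-0.1, 0, 0], [0, 0, 0], 0],
    [[-0.14, 0, 0], [0, 0, 0], 0],
    [[-0.16, 0, 0], [0, 0, 0], 0],
    [[-0.16, 0, 0], [0, 0, 0], 0],
    [[-0.16, 0, 0], [0, 0, 0], 0],
    [[-0.16, 0, 0], [0, 0, 0], 0],
  ],
)

```text
clock: 13.05
tool_pos: [0.6163, -0.0088, 0.2643]
orientation: [-14.6, 89.7, 1.0]
force: [-0.1, -0.3, -0.2]
opening: 0.0008
```

```bash
python3 - <<'E'
from h import *
print(ctrl.get_obs()['force'])
for c in('scene','side'): cv2.imwrite(f'pics/{c}3.png',ctrl.snapshot(c))
a=np.hstack([cv2.imread(f'pics/side{i}.png')[150:430,180:440] for i in (0,3)])
b=np.hstack([cv2.resize(cv2.imread(f'pics/scene{i}.png')[160:320,180:500],(260,130)) for i in (0,3)])
cv2.imwrite('pics/final.png',cv2.resize(np.vstack([a,b]),None,fx=1.45,fy=1.45))
E
```

```text
[-0.14215048 -0.30051362 -0.2113606 ]
```

View pics/final.png

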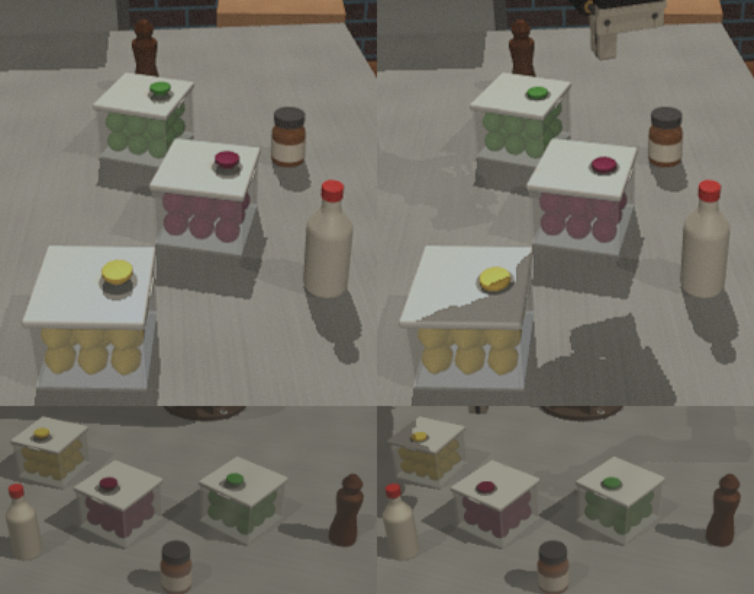

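The final view shows all three valves down, nothing displaced and the hand clear, so I'm handing the job in.

```bash
python3 -c "
from plant import ctrl
print(ctrl.close_job())"
```

```text
the job is handed in; nothing more can be done
None
```

I pressed the three valves home with the shut fingertips, in the order yellow, green, dark purple, and handed the job in at about 13 s with the hand clear.

- **Seating:** each press ended with the tip at about 105.5 mm and 8–9 N. Home is 108 mm and the cap gives about 2.5 mm, so this matches a valve against its stop, well under 25 N.
- **Pictures:** before-and-after views show all three caps low on their lids. The tubs, jar, bottle and pepper mill are where they started.
- **Hand:** the tool is about 150 mm above the lids, and the force on it reads close to zero.
- **Disagreements:**
  - The network confused some valves, so I located the beetroot valve by its colour instead.
  - After the press, the network's yellow valve height came out at 104 mm instead of 108 mm. Its two sight lines missed each other by a few millimetres, so I relied on the force, tip height and pictures instead.
  - The colour measurement of the yellow valve was off in the close-up, because the fingers hid half the cap, so I did not use it.

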